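# Pack away coal loads and stack the spares totes

### The job

First lift the tank wagon off the ballasted bottom tote and stand it upright and lengthwise in the middle of the cork mat; then lay every orange coal load insert flat on the floor of the bottom tote. Then stack all the other grey totes on it in one level pile, in any order, each turned half round from the one beneath (white card ends alternating) so that it stacks on the rim and does not nest; last, put the aluminium canister into the top tote. Do not push the paint pot or the glue bottle about.

Things in the scene. Friction and masses are not known exactly. Their poses are not given: they have to be found in the camera images.
- tote_base: Bottom tote: grey, open-topped, 150 (x) x 62 (y) x 50 mm, 0.7 kg with ballast, loose. Origin under its centre, z up, +x to the end with a sloping white card. Tub z 0-28: outside 136x48, inside 131x43, floor 3 mm. Above it a band z 28-50 with vertical faces 150x62, mouth 141x53. Ribs outside at x=+46 and -22 on both long sides, feet at z 6; rim notches at the same x, 14 wide, 18 deep.
- tote_a: Tote shaped as tote_base (same axes), empty, 0.09 kg, loose, may be absent. Grip its band across y (62 mm) at mid-length. Turned half round from the tote below (cards at contrary ends), its ribs stand on that rim, 44 mm higher (stacked; its tub enters the mouth 6 mm, 2.5 mm play each way). Turned the same way it sinks to 32 mm (nested, wrong).
- tote_a_card (a point): Middle of the card end of tote_a: at x = +75 mm, z = 40 mm in its frame.
- tote_b: Tote shaped as tote_base (same axes), empty, 0.09 kg, loose, may be absent. Grip its band across y (62 mm) at mid-length. Turned half round from the tote below (cards at contrary ends), its ribs stand on that rim, 44 mm higher (stacked; its tub enters the mouth 6 mm, 2.5 mm play each way). Turned the same way it sinks to 32 mm (nested, wrong).
- tote_b_card (a point): Middle of the card end of tote_b: at x = +75 mm, z = 40 mm in its frame.
- tote_c: Tote shaped as tote_base (same axes), empty, 0.09 kg, loose, may be absent. Grip its band across y (62 mm) at mid-length. Turned half round from the tote below (cards at contrary ends), its ribs stand on that rim, 44 mm higher (stacked; its tub enters the mouth 6 mm, 2.5 mm play each way). Turned the same way it sinks to 32 mm (nested, wrong).
- tote_c_card (a point): Middle of the card end of tote_c: at x = +75 mm, z = 40 mm in its frame.
- tote_d: Tote shaped as tote_base (same axes), empty, 0.09 kg, loose, may be absent. Grip its band across y (62 mm) at mid-length. Turned half round from the tote below (cards at contrary ends), its ribs stand on that rim, 44 mm higher (stacked; its tub enters the mouth 6 mm, 2.5 mm play each way). Turned the same way it sinks to 32 mm (nested, wrong).
- tote_d_card (a point): Middle of the card end of tote_d: at x = +75 mm, z = 40 mm in its frame.
- tote_base_card (a point): Middle of the card end of tote_base: at x = +75 mm, z = 40 mm in its frame.
- tank_wagon: Blue plastic tank wagon, 0.14 kg, 130 (x) x 40 (y) x 57 mm high, either end may lead. Origin: its middle, at the underside of the wheels; z up. Round tank, 40 mm diameter, 108 long, axis 37 mm above the origin: grip it across y. Frame underside 8 mm up; wheels at x = +-50 mm. At the start it lies across the mouth of tote_base with its frame on the two long rims.
- cork_mat: Thin cork mat fixed to the bench, 90 mm (x) x 170 mm (y, its long side), 4 mm thick. Origin: centre of its underside.
- coal_1: Orange resin coal load insert, 32 (x) x 24 (y) x 18 mm high block with a lumpy top (22 mm over the lumps), 25 g. Origin: centre of its underside; z up. Grip across y. May be absent.
- coal_2: Orange resin coal load insert, 32 (x) x 24 (y) x 18 mm high block with a lumpy top (22 mm over the lumps), 25 g. Origin: centre of its underside; z up. Grip across y. May be absent.
- paint_pot: Bystander: small amber glass paint pot with a black cap, 28 mm diameter, 30 mm high. Origin: underside centre. Leave alone.
- glue_bottle: Bystander: glue bottle, 34 mm diameter, 70 mm high. Origin: underside centre. Leave alone.
- canister: Aluminium screw-top canister of spare couplers, 35 mm diameter, 45 mm high, 80 g, standing. Origin: centre of its underside; z along its axis, up.

How it is judged:
By the outcome, as a careful person would: the job done as asked, in the order asked, and still so for the second after the job is handed in, with the robot touching nothing.
Of tote_a, tote_b, tote_c, tote_d only 3 to 4 are there at a start; the rules pass over those that are not, and their reading is None.
Of coal_1, coal_2 only 1 to 2 are there at a start; the rules pass over those that are not, and their reading is None.
At some moment in a run one of coal_1, coal_2 may be knocked a few centimetres aside while the robot is not near it.
Once in a run the grip may slacken for a moment while it holds something.
It also fails if it takes over 210 s, if anything falls off the work surface, if the arm or the gripper's body presses on something with over 40 N, if the wrist force passes 120 N, or if a joint passes its speed limit or range.

### The arm

A 6-joint arm with a two-finger parallel gripper is mounted at the origin on the work surface. World frame = base frame: x ahead of the robot, y to its left, z up, the work surface at z = 0. Lengths are in m, angles in rad, forces in N, time in s.
With the tool pointing down it reaches from about 0.275 to 0.825 m from the base axis. Payload 5.2 kg.
Tool frame: the origin (TCP) lies at the very end of the fingers, on their centre line; the grasp point (between the pads) lies robot.grip_depth behind it (robot.grip_depth is the distance from the TCP to the grasp point, in m); z points along the fingers, y is the line along which they close (so a half turn about z gives the same grasp; the last joint's range is limited). The gripper opens to 93 mm and grips with 3 to 60 N. Pads are 15 mm wide; open, the fingers measure 128 mm over their backs; the gripper's body (75 mm by 188 mm) begins 65 mm behind the grasp point.
Start: joints at [1.11, 0.259, 1.535, -0, 1.348, -0.203], TCP at [0.14, 0.532, 0.219] pointing down, gripper open.
Joint ranges: [-3.14, 3.14], [-0.91, 2.08], [0.19, 2.58], [-1.22, 4.36], [0.22, 2.71], [-3.12, 3.12]. Speed limits (rad/s): [2.57, 2.57, 3.14, 3.14, 3.14, 3.14].

### API

Orientations are given as a unit quaternion [x, y, z, w].
In Python, from station import robot gives the robot as it stands. Calls block until the motion is done:
- robot.goto(position, orientation): joint-space move of the TCP to a pose.
- robot.line_to(position, attitude=None, v=0.15): straight line of the TCP; attitude=None keeps the orientation; v is the mean speed in m/s.
- robot.move_j(angles): joint-space move.
- robot.open() and robot.grasp(newtons=None): open the fingers fully, or close them until they stop; newtons is the grip in N (None keeps the last).
- robot.sleep(seconds).
- robot.solve_ik(position, orientation): joint angles nearest the present ones, or None.
- robot.get_obs(): the state.
- robot.camera(name): name is "side" or "top"; returns (picture, depth): 480x640x3 uint8, blue, green, red; 480x640 float32, m along the optical axis (not along the pixel's ray), 0 where there is no reading.
- robot.camera_params(name): a dict with "mtx" (3x3 intrinsics, pixels), "R" (3x3) and "t" (3): a world point X has camera coordinates R X + t. Camera axes: x right, y down, z forward; pixel columns grow to the right and rows downward; lengths in m; the calibration is good to about 2 mm. A picture is of the moment at which its call begins. camera_params takes no time and is no camera call.
A pose or a line that the arm cannot do raises robot.IKError and nothing moves.
- robot.sign_off(): hands the job in; it is judged then, once.
The state is a dict: "time_s": time; "qpos": joint angles; "qvel": joint speeds; "joint_torque": joint torques, N m; "tool_pos": TCP position; "eef_rot": TCP orientation; "ft_force": force on the tool from outside, world axes, zero at the start; "wrist_torque": the same for the moment, N m; "gripper_width": opening from 0.0 (shut) to 1.0 (fully open); "finger_force": force on a finger pad.
Only numpy, scipy, OpenCV 4.12 (cv2) and the standard library are available. Lean on these libraries where they do the work, as an engineer would, in place of code of your own. Each camera call takes 0.05 s, during which the arm holds its last target. There are 200 camera calls.

## Working session

There is one attempt and no reset: what is moved stays moved. The work goes in short steps, each a Python script; the robot and the scene stay as the last script left them, time stands still between calls to the robot, and variables do not carry over. Pictures are saved under pics/ and viewed, at most 14 in all, crops included, and the job is handed in when it is done.

```bash
ls; mkdir -p pics
python3 - <<'E'
from station import robot
import cv2,numpy as np
print(robot.grip_depth, robot.get_obs())
for n in("top","side"):
    im,d=robot.camera(n); cv2.imwrite(f"pics/{n}0.png",im); np.save(f"pics/{n}0.npy",d)
    p=robot.camera_params(n); print(n,p, -p["R"].T@p["t"], (d>0).mean())
E
```

```text
pics
station.py
0.0188 {'time_s': 0.0, 'qpos': array([ 1.11020292e+00,  2.59354102e-01,  1.53605634e+00, -7.34955494e-06,
        1.34802928e+00, -2.02780687e-01]), 'qvel': array([ 0.00029671,  0.00131047, -0.00066224, -0.0007896 ,  0.00061544,
       -0.00248243]), 'joint_torque': array([ 9.85705483e-04, -4.37296200e+01, -2.84004271e+01,  7.21654692e-02,
        4.12540406e-02, -1.14175068e-04]), 'tool_pos': array([0.13995272, 0.53133007, 0.21782249]), 'eef_rot': array([ 1.28548791e-01,  9.91702756e-01, -8.74365512e-04, -2.97351259e-04]), 'ft_force': array([ 0.19312398,  0.16722614, -0.97597606]), 'wrist_torque': array([ 0.00425808, -0.03071229,  0.02512305]), 'finger_force': 0.0, 'gripper_width': 0.9971123287117327}
top {'mtx': array([[460.50490348,   0.        , 317.68057247],
       [  0.        , 460.50490348, 239.75502029],
       [  0.        ,   0.        ,   1.        ]]), 'R': array([[-8.24965606e-02, -9.96591349e-01, -1.69175078e-05],
       [-9.75578334e-01,  8.07605975e-02, -2.04266102e-01],
       [ 2.03571196e-01, -1.68347465e-02, -9.78915399e-01]]), 't': array([0.04054088, 0.51012081, 1.04888975])} [0.28748355 0.01686282 1.1309754 ] 0.9959505208333334
side {'mtx': array([[506.77869057,   0.        , 313.78356457],
       [  0.        , 506.77869057, 238.04576554],
       [  0.        ,   0.        ,   1.        ]]), 'R': array([[ 0.8665334 , -0.49880755,  0.01763212],
       [-0.34905885, -0.63088237, -0.69292521],
       [ 0.35676012,  0.5942882 , -0.72079384]]), 't': array([-0.47287984,  0.23313178,  0.90528893])} [ 0.16817191 -0.62679983  0.82240745] 0.9960416666666667
```

View pics/top0.png

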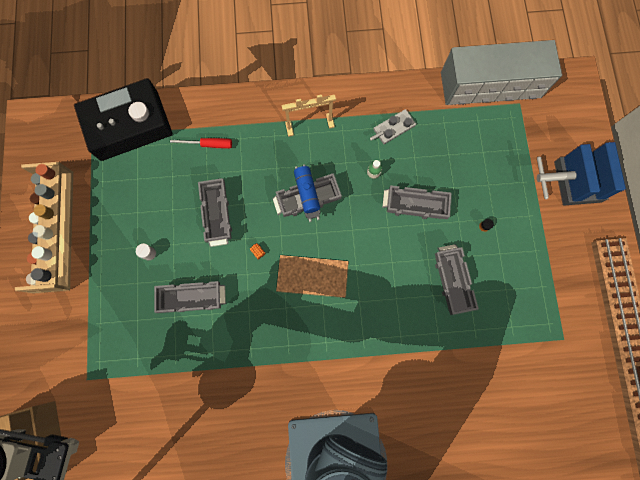

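View pics/side0.png

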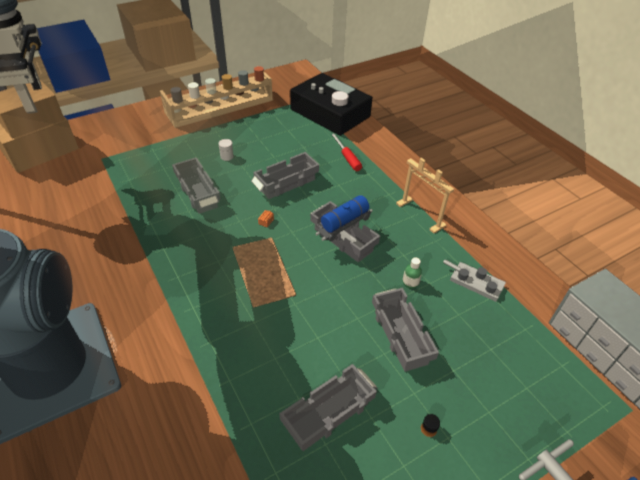

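The top view shows the wagon on the base tote at (308,195). The other totes are at (215,212), (188,297), (418,202) and (457,280). There is one coal at (257,250), the canister is at (145,251), the mat at (313,276), the glue bottle at (375,169) and the paint pot at (488,224). The side view agrees with this.

```bash
cat > vis.py <<'E'
import cv2,numpy as np
from station import robot
def cloud(n,d):
    p=robot.camera_params(n); K,R,t=p["mtx"],p["R"],p["t"]
    v,u=np.mgrid[:480,:640]
    c=np.dstack([(u-K[0,2])/K[0,0]*d,(v-K[1,2])/K[1,1]*d,d])
    return (c-t)@R     # R^T (c-t)
def look(n,tag=None):
    im,d=robot.camera(n)
    if tag: cv2.imwrite(f"pics/{n}{tag}.png",im)
    return im,cloud(n,d)
def masks(im,P):
    h,s,v=[a.astype(int) for a in cv2.split(cv2.cvtColor(im,cv2.COLOR_BGR2HSV))]
    x,y,z=P[...,0],P[...,1],P[...,2]
    ws=(x>.2)&(x<.75)&(abs(y)<.52)&(z<.4)&(z>-.02)
    return dict(grey=ws&(s<70)&(v<190)&(z>.006),white=ws&(s<70)&(v>175)&(z>.006),
      blue=ws&(h>105)&(h<130)&(s>120)&(z>.006),orange=ws&(h>4)&(h<17)&(s>170)&(v>120)&(z>.004),
      cork=ws&(h>5)&(h<20)&(s>60)&(z<.012)&(z>0.0)&(x<.55))
def comps(m,mina=30):
    n,l,st,c=cv2.connectedComponentsWithStats(m.astype(np.uint8))
    return [(l==i,st[i,4],c[i]) for i in range(1,n) if st[i,4]>=mina]
def rect(xy):
    # long-side frame: centre, yaw, L, W
    (cx,cy),(a,b),th=cv2.minAreaRect((xy*1000).astype(np.float32))
    th=np.radians(th)
    if a<b: a,b,th=b,a,th+np.pi/2
    return np.round([cx/1000,cy/1000,(th+np.pi/2)%np.pi-np.pi/2,a,b],4)
E
python3 - <<'E'
from vis import *
for n in("top","side"):
    im=cv2.imread(f"pics/{n}0.png"); P=cloud(n,np.load(f"pics/{n}0.npy")); M=masks(im,P)
    print(n,"floor z",np.median(P[300:330,380:420,2]) , [np.round(np.percentile(P[...,2][(P[...,0]>.3)&(P[...,0]<.6)&(abs(P[...,1])<.35)],q),4) for q in(5,20,50)])
    for k,m in M.items():
        for c,a,ctr in comps(m,15 if k!="cork" else 300):
            Q=P[c]; r=Q
            if k=="grey": r=Q[(Q[:,2]>.042)&(Q[:,2]<.06)]
            if len(r)<5: continue
            print(k,a,ctr.round(),"z5/95",np.percentile(Q[:,2],[5,50,98]).round(4),"rect",rect(r[:,:2]),"mean",r.mean(0).round(4))
E
```

```text
top floor z 0.0010923251779456867 [np.float64(-0.0023), np.float64(-0.0004), np.float64(0.0016)]
grey 384 [328. 187.] z5/95 [0.0102 0.0351 0.0544] rect [ 6.41800e-01 -3.85000e-02  2.33200e-01  6.40261e+01  4.57402e+01] mean [ 0.6433 -0.0443  0.0494]
grey 941 [213. 208.] z5/95 [0.0113 0.0355 0.0532] rect [6.08900e-01 2.44900e-01 7.55000e-02 1.56914e+02 6.33853e+01] mean [0.6087 0.2448 0.049 ]
grey 372 [287. 200.] z5/95 [0.0115 0.035  0.0539] rect [6.17800e-01 6.27000e-02 2.10200e-01 6.44412e+01 5.95634e+01] mean [0.6156 0.0704 0.049 ]
grey 1059 [419. 201.] z5/95 [0.0094 0.0359 0.0536] rect [  0.5892  -0.2545   1.365  153.2142  64.0489] mean [ 0.5884 -0.2575  0.0492]
grey 88 [312. 215.] z5/95 [0.0535 0.0579 0.063 ] rect [ 5.72200e-01  5.60000e-03 -1.41870e+00  3.57653e+01  1.69966e+01] mean [0.5733 0.0059 0.057 ]
grey 83 [150. 253.] z5/95 [0.0079 0.025  0.0449] rect [ 0.5174  0.4073 -0.387  27.7293  7.9759] mean [0.5176 0.4068 0.0439]
grey 1199 [456. 278.] z5/95 [0.0086 0.0355 0.0533] rect [ 3.933000e-01 -3.199000e-01  1.097000e-01  1.582949e+02  6.429070e+01] mean [ 0.3932 -0.32    0.
[... 3411 characters left out ...]
[405. 278.] z5/95 [0.0171 0.025  0.034 ] rect [ 0.6687 -0.158   1.3182 11.9752  3.2912] mean [ 0.6688 -0.158   0.025 ]
blue 826 [344. 214.] z5/95 [0.0753 0.0933 0.1022] rect [6.251000e-01 3.810000e-02 1.762000e-01 1.097835e+02 8.701130e+01] mean [0.6224 0.0073 0.0909]
orange 121 [265. 218.] z5/95 [0.0092 0.0203 0.0237] rect [ 0.5032  0.1477  0.5778 33.0318 21.0373] mean [0.5009 0.1458 0.0189]
cork 2615 [175. 339.] z5/95 [0.0001 0.0011 0.0035] rect [2.150000e-01 4.720000e-02 1.570800e+00 7.580433e+02 2.998310e+01] mean [ 0.2151 -0.0257  0.0012]
cork 2624 [263. 272.] z5/95 [0.0016 0.004  0.0072] rect [4.331000e-01 2.090000e-02 1.393600e+00 1.746118e+02 9.121020e+01] mean [0.4311 0.0151 0.0041]
```

```bash
cat > ctl.py <<'E'
from vis import *
pi=np.pi
def q(a): return np.array([np.cos(a/2),np.sin(a/2),0,0])   # tool down, tool x at heading a
def wrap(a): return (a+pi)%(2*pi)-pi
def ok(*poses):
    return all(robot.solve_ik(np.array(p[:3]),q(p[3])) is not None for p in poses)
def plan(grasp,place):
    """grasp,place=(x,y,z,yaw) -> tool flip (0 or pi) feasible at both, least wrist travel"""
    best=None
    for k in (0,pi):
        js=[]
        for x,y,z,a in (grasp,place):
            for zz in (z,max(z,.25)): js.append(robot.solve_ik(np.array([x,y,zz]),q(a+k)))
        if any(j is None for j in js): continue
        c=max(abs(j[5]) for j in js)
        if best is None or c<best[0]: best=(c,k)
    if best is None: raise SystemExit("no plan")
    return best[1]
def st(s=""):
    o=robot.get_obs(); print(s,"t%.1f"%o["time_s"],"tcp",o["tool_pos"].round(4),"w%.3f"%o["gripper_width"],"F",o["ft_force"].round(1),"ff%.1f"%o["finger_force"])
def pick(x,y,z,a,N,hov=.22,up=.25):
    robot.goto(np.array([x,y,hov]),q(a)); robot.line_to(np.array([x,y,z+.03]),v=.25); robot.line_to(np.array([x,y,z]),v=.08)
    robot.grasp(N); st("grasped"); robot.line_to(np.array([x,y,up]),v=.2); st("lifted")
def drop(x,y,z,up,v=.05):
    robot.line_to(np.array([x,y,z+.02]),v=.2); robot.line_to(np.array([x,y,z]),v=v); st("down"); robot.open(); robot.line_to(np.array([x,y,up]),v=.25); st("left")
E
python3 - <<'E'
from ctl import *
B=[]
for n in("top","side"):
    im=cv2.imread(f"pics/{n}0.png"); P=cloud(n,np.load(f"pics/{n}0.npy")); M=masks(im,P)
    T=P[M["blue"]&(P[...,2]>.081)]; c=T.mean(0); r=rect(T[:,:2]); B.append(T)
    print(n,"tank",r,np.percentile(T[:,2],[50,90,99]).round(4))
    # dome ridge: highest points give heading
    h,s,v=cv2.split(cv2.cvtColor(im,cv2.COLOR_BGR2HSV))
    o=(h>3)&(h<18)&(s>190)&(v>150); print([(a,k.round()) for _,a,k in comps(o,8)])
    for box in ((.393,-.32,.112),):
        x,y,a=box
        for sgn in(1,-1):
            e=np.array([x+sgn*.075*np.cos(a),y+sgn*.075*np.sin(a)])
            m=(np.hypot(P[...,0]-e[0],P[...,1]-e[1])<.016)&(P[...,2]>.03); print("end",sgn,im[m].mean(0).round(),im[m].max(0))
W=(.6287,.0155,.060,.166); 
for a in(1.393,1.393-pi):
    try: print(a,plan(W,(.433,.019,.022,a)))
    except SystemExit as e: print(e)
print([robot.solve_ik(np.array([.62,.015,.33]),q(a)) for a in(1.8,1.8-pi)])
E
```

```text
top tank [6.305000e-01 1.560000e-02 1.693000e-01 1.075507e+02 3.850940e+01] [0.0962 0.1003 0.1046]
[(np.int32(108), array([257., 250.]))]
end 1 [115. 127. 133.] [164 191 203]
end -1 [74. 76. 80.] [87 88 96]
side tank [6.298000e-01 1.270000e-02 1.318000e-01 1.097165e+02 3.814550e+01] [0.0951 0.0996 0.1034]
[]
end 1 [111. 120. 124.] [149 168 176]
end -1 [69. 73. 74.] [73 78 79]
1.393 0
-1.748592653589793 3.141592653589793
[array([-1.55432897e-01,  3.45454823e-01,  1.14930071e+00, -4.44089210e-16,
        1.64683712e+00, -3.84636570e-01]), array([-1.55432897e-01,  3.45454823e-01,  1.14930071e+00, -4.44089210e-16,
        1.64683712e+00,  2.75695608e+00])]
```

```bash
cat >> ctl.py <<'E'
MAT=(.4332,.0198,1.393)
E
python3 - <<'E'
from ctl import *
W=(.6302,.0150,.0605,.166); a=MAT[2]
k=plan(W,(MAT[0],MAT[1],.023,a)); pick(*W[:3],W[3]+k,25,up=.15)
robot.goto(np.array([MAT[0],MAT[1],.15]),q(a+k)); st("over mat")
drop(MAT[0],MAT[1],.0232,.2)
robot.goto(np.array([.35,.35,.35]),q(a+k))
for n in("top","side"): look(n,"1")
E
python3 - <<'E'
import cv2
a=cv2.imread("pics/top1.png")[120:330,130:500]; b=cv2.imread("pics/side1.png")[120:330,130:500]
import numpy as np
cv2.imwrite("pics/c1.png",np.vstack([cv2.resize(x,None,fx=1.4,fy=1.4) for x in(a,b)]))
E
```

```text
grasped t4.7 tcp [0.6302 0.0152 0.0606] w0.424 F [-0.4  1.   0.6] ff25.0
lifted t5.3 tcp [0.6296 0.015  0.1491] w0.424 F [ 0.1 -0.1 -1.9] ff25.0
over mat t6.5 tcp [0.4335 0.0197 0.1495] w0.425 F [ 1.1 -0.4 -0.8] ff25.0
down t7.7 tcp [0.433  0.0198 0.0231] w0.429 F [ 0.2 -0.3 -1.1] ff25.0
left t9.6 tcp [0.4323 0.02   0.1989] w1.000 F [ 0.   0.3 -0.2] ff0.0
```

View pics/c1.png

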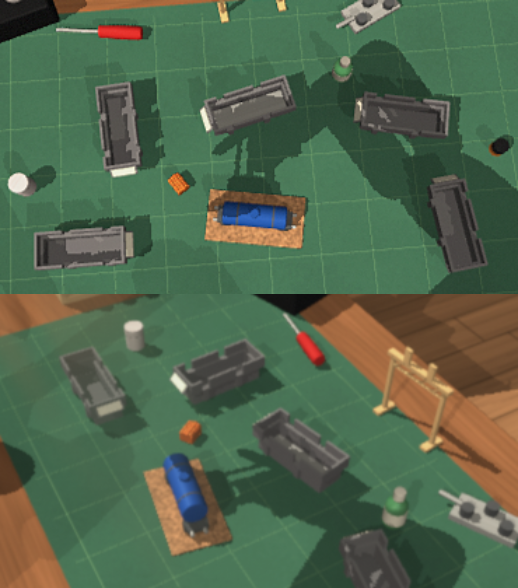

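The wagon stands upright on the mat at crop (255,215) and the base tote is empty. There is a single coal at crop (178,183).

```bash
cat >> ctl.py <<'E'
def tote(views,c,yaw,zr=.05,r=.095):
    """rim points near c -> refined centre, yaw; yaw seed gives the card side. Returns per-view rows."""
    out=[]
    for im,P in views:
        hsv=cv2.cvtColor(im,cv2.COLOR_BGR2HSV); s=hsv[...,1]
        m=(s<75)&(np.hypot(P[...,0]-c[0],P[...,1]-c[1])<r)&(abs(P[...,2]-zr)<.007)
        big=comps(cv2.morphologyEx(m.astype(np.uint8),cv2.MORPH_CLOSE,np.ones((5,5))),20)
        m&=np.any([k for k,_,_ in big],0); X=P[m]; xy=X[:,:2]
        R=rect(xy); a=R[2]+(pi if abs(wrap(R[2]-yaw))>pi/2 else 0)
        ax=np.array([np.cos(a),np.sin(a)]); n=np.array([-ax[1],ax[0]])
        u,w=(xy-c)@ax,(xy-c)@n
        # long rims fitted as straight lines (edge strips), ends by percentiles
        pu,pw=np.percentile(u,[1,99]),np.percentile(w,[1,99])
        cc=np.array(c)+ax*pu.mean()+n*pw.mean()
        out.append([cc[0],cc[1],wrap(a),np.ptp(pu),np.ptp(pw),np.percentile(X[:,2],90),len(X)])
    return np.round(out,4)
def coals(views):
    res=[]
    for im,P in views:
        for c,a,k in comps(masks(im,P)["orange"],40):
            T=P[c]; T=T[T[:,2]>T[:,2].max()-.012]; R=rect(T[:,:2]); res.append([*R,np.percentile(T[:,2],90).round(4)])
    return res
def views(tag=None): return [look(n,tag) for n in("top","side")]
T0={"A":(.608,.245,.071+pi),"B":(.588,-.254,1.367),"D":(.393,-.320,.112),"C":(.402,.311,1.56-pi),"base":(.627,.015,1.80)}
E
python3 - <<'E'
from ctl import *
V=views()
for k,(x,y,a) in T0.items(): print(k,tote(V,(x,y),a).tolist())
print(np.array(coals(V)))
for im,P in V:
    T=P[masks(im,P)["blue"]&(P[...,2]>.043)]; print("wagon",rect(T[:,:2]),np.percentile(T[:,2],[50,95]))
    g=masks(im,P); 
    m=(np.hypot(P[...,0]-.52,P[...,1]-.42)<.03)&(P[...,2]>.04); print("can",rect(P[m][:,:2]),np.median(P[m][:,2]))
E
```

```text
A [[0.6074, 0.2448, -3.068, 0.1555, 0.0624, 0.0522, 405.0], [0.6051, 0.2445, -3.0568, 0.1555, 0.0655, 0.0513, 455.0]]
B [[0.5895, -0.2536, 1.3602, 0.1558, 0.063, 0.0527, 417.0], [0.5874, -0.2551, 1.3647, 0.1521, 0.0627, 0.0511, 693.0]]
D [[0.3917, -0.3198, 0.111, 0.1544, 0.063, 0.0528, 425.0], [0.3893, -0.3195, 0.1168, 0.1537, 0.0628, 0.0512, 929.0]]
C [[0.4031, 0.3128, -1.5759, 0.1571, 0.0619, 0.0526, 419.0], [0.4008, 0.3133, -1.5846, 0.1566, 0.0623, 0.0518, 388.0]]
base [[0.629, 0.0163, 1.8026, 0.1567, 0.0631, 0.0529, 383.0], [0.6276, 0.0134, 1.8089, 0.1521, 0.0648, 0.0514, 522.0]]
[[5.04800e-01 1.49000e-01 6.13300e-01 3.14503e+01 2.24363e+01 2.43000e-02]
 [5.02600e-01 1.47500e-01 6.27900e-01 3.55061e+01 2.00872e+01 2.36000e-02]]
wagon [4.330000e-01 1.960000e-02 1.392500e+00 1.070109e+02 3.685690e+01] [0.05846353 0.06386743]
can [ 0.5225  0.4192 -1.2215 34.2939 33.2577] 0.0446999934562498
wagon [4.306000e-01 1.980000e-02 1.426900e+00 1.110826e+02 3.662830e+01] [0.05787044 0.06333135]
can [ 0.5202  0.42    1.5231 38.6725 33.847 ] 0.044640424355468576
```

```bash
cat > t.py <<'E'
from ctl import *
V=views()
for k,(x,y,a) in T0.items():
  for i,(im,P) in enumerate(V):
    r=tote([V[i]],(x,y),a)[0]; ax=np.array([np.cos(r[2]),np.sin(r[2])]); n=np.array([-ax[1],ax[0]])
    d=P[...,:2]-r[:2]; u,w=d@ax*1e3,d@n*1e3; z=P[...,2]
    rim=(abs(abs(w)-28.5)<3)&(abs(u)<85)&(z>.015)
    hi=rim&(z>.043)
    o=[]
    for s in(1,-1):
        us=np.sort(u[hi&(w*s>0)]); g=np.diff(us); us0=us
        o.append([(round((us[j]+us[j+1])/2,1),round(g[j],1)) for j in np.where(g>6)[0]])
    e=np.percentile(u[(abs(w)<20)&(z>.044)&(abs(u)<85)],[1,99]).round(1)
    print(k,i,"gaps",o,"ends",e)
E
python3 t.py
```

```text
A 0 gaps [[(np.float64(-25.0), np.float64(12.3)), (np.float64(42.8), np.float64(14.5))], [(np.float64(-24.4), np.float64(14.0)), (np.float64(43.1), np.float64(14.2))]] ends [-78.1  77.5]
A 1 gaps [[(np.float64(-24.8), np.float64(11.7)), (np.float64(43.4), np.float64(16.1))], [(np.float64(-23.9), np.float64(12.5)), (np.float64(44.7), np.float64(13.8))]] ends [-78.2  78.6]
B 0 gaps [[(np.float64(-24.5), np.float64(14.3)), (np.float64(43.4), np.float64(14.9))], [(np.float64(-24.7), np.float64(13.8)), (np.float64(43.5), np.float64(14.8))]] ends [-77.7  77.6]
B 1 gaps [[(np.float64(-21.9), np.float64(13.3)), (np.float64(46.4), np.float64(12.6))], [(np.float64(-22.1), np.float64(13.4)), (np.float64(45.2), np.float64(14.0))]] ends [-75.7  78.7]
D 0 gaps [[(np.float64(-25.0), np.float64(15.7)), (np.float64(42.5), np.float64(15.7))], [(np.float64(-25.0), np.float64(14.6)), (np.float64(43.0), np.float64(13.6))]] ends [-77.8  77.6]
D 1 gaps [[(np.float64(-24.2), np.float64(13.9)), (np.float64(43.4), np.float64(14.0))], [(np.float64(-24.4), np.float64(12.4)), (np.float64(43.2), np.float64(14.2))]] ends [-77.4  77.5]
C 0 gaps [[(np.float64(43.3), np.float64(15.2))], [(np.float64(-28.2), np.float64(8.2)), (np.float64(42.2), np.float64(14.4))]] ends [-76.4  74.4]
C 1 gaps [[(np.float64(-68.9), np.float64(6.1)), (np.float64(-24.7), np.float64(7.4)), (np.float64(44.7), np.float64(14.2))], [(np.float64(-24.0), np.float64(11.0)), (np.float64(43.5), np.float64(14.3))]] ends [-77.4  78. ]
base 0 gaps [[(np.float64(-24.7), np.float64(14.7)), (np.float64(42.1), np.float64(15.4))], [(np.float64(-25.2), np.float64(15.0)), (np.float64(41.9), np.float64(15.6))]] ends [-77.9  78.5]
base 1 gaps [[(np.float64(-21.6), np.float64(13.2)), (np.float64(45.9), np.float64(14.1))], [(np.float64(-21.8), np.float64(11.5)), (np.float64(45.7), np.float64(14.2))]] ends [-75.5  75.7]
```

```bash
cat >> ctl.py <<'E'
def gaps(V,i,r,zr=.05):
    im,P=V[i]; ax=np.array([np.cos(r[2]),np.sin(r[2])]); n=np.array([-ax[1],ax[0]])
    d=P[...,:2]-r[:2]; u,w=d@ax*1e3,d@n*1e3; z=P[...,2]; sh=[]
    for s in(1,-1):
        us=np.sort(u[(abs(s*w-28.5)<3)&(abs(u)<85)&(abs(z-zr)<.007)]); g=np.diff(us)
        for j in np.where((g>10)&(g<19))[0]:
            m=(us[j]+us[j+1])/2; t=min((46,-22),key=lambda t:abs(t-m))
            if abs(m-t)<7: sh.append(m-t)
    return sh,ax
def pose(V,c,yaw,zr=.05,say=""):
    """tote origin from notches; side view shifted +2.2 mm in x (wagon check), views averaged 2:1"""
    est=[]
    for i in(0,1):
        r=tote([V[i]],c,yaw,zr)[0]; sh,ax=gaps(V,i,r,zr)
        o=r[:2]+ax*(np.median(sh) if sh else -2.5)/1e3+(np.array([.0022,0]) if i else 0)
        est.append([*o,r[2],r[5]]); print(say,i,np.round(est[-1],4),"W%.4f"%r[4],np.round(sh,1))
    e=np.array(est); return (2*e[0]+e[1])/3
E
python3 - <<'E'
from ctl import *
V=views()
c=coals(V); print(np.array(c))
b=pose(V,T0["base"][:2],T0["base"][2],say="base"); print(b)
x,y,a=c[0][0],c[0][1]-.0005,c[0][2]
pl=(b[0],b[1],.0075,b[2]+pi/2)
k=None
for h in(0,pi):   # coal may go in either way round
    p=(b[0],b[1],.0075,b[2]+pi/2+h)
    try: kk=plan((x,y,.003,a),p)
    except SystemExit: continue
    ja=robot.solve_ik(np.array([x,y,.1]),q(a+kk)); jb=robot.solve_ik(np.array([*p[:2],.1]),q(p[3]+kk)); s=abs(ja-jb).max()
    if k is None or s<k[0]: k=(s,kk,p)
_,kk,p=k
pick(x,y,.003,a+kk,15,up=.12)
if robot.get_obs()["gripper_width"]<.2: raise SystemExit("missed")
robot.goto(np.array([*p[:2],.12]),q(p[3]+kk)); st("over")
robot.line_to(np.array([*p[:2],.06]),v=.2); drop(*p[:3],.15)
robot.goto(np.array([.35,.35,.35]),q(1.4)) if ok((.35,.35,.35,1.4)) else None
V=views("2"); print(np.array(coals(V))); pose(V,b[:2],b[2],say="base")
E
python3 -c "
import cv2;cv2.imwrite('pics/c2.png',cv2.resize(cv2.imread('pics/top2.png')[140:260,230:390],None,fx=3,fy=3))"
```

```text
[[5.04800e-01 1.49000e-01 6.02400e-01 3.24154e+01 2.24982e+01 2.41000e-02]
 [5.03200e-01 1.47300e-01 6.52000e-01 3.25185e+01 2.31174e+01 2.34000e-02]]
base 0 [0.6296 0.0121 1.81   0.0528] W0.0632 [-3.2 -3.8 -3.8 -4. ]
base 1 [0.6295 0.0133 1.8197 0.0514] W0.0648 [-0.2  0.  -0.1 -0.7]
[0.62958089 0.01248338 1.81323333 0.05233333]
grasped t14.9 tcp [0.5048 0.1485 0.003 ] w0.258 F [ 0.5 -0.3 -0.2] ff15.0
lifted t15.7 tcp [0.5041 0.1484 0.1192] w0.254 F [ 0.5 -0.1 -1.1] ff15.0
over t16.4 tcp [0.628  0.0134 0.1186] w0.260 F [-0.4  0.3 -0.6] ff15.0
down t17.8 tcp [0.6293 0.0125 0.0072] w0.254 F [-0.4 -0.3 -1.2] ff15.0
left t19.7 tcp [0.6288 0.0126 0.1489] w1.004 F [-0.1  0.5 -0.5] ff0.0
[[6.34100e-01 1.25000e-02 2.94700e-01 3.17069e+01 2.20987e+01 2.73000e-02]
 [6.32800e-01 1.26000e-02 2.18600e-01 2.85156e+01 2.27515e+01 2.54000e-02]]
base 0 [0.6296 0.0122 1.8168 0.0525] W0.0632 [-2.9 -3.6 -4.1 -3.6]
base 1 [0.6298 0.0134 1.8088 0.0511] W0.0640 [-0.5 -0.8  0.6  1.1]
```

View pics/c2.png

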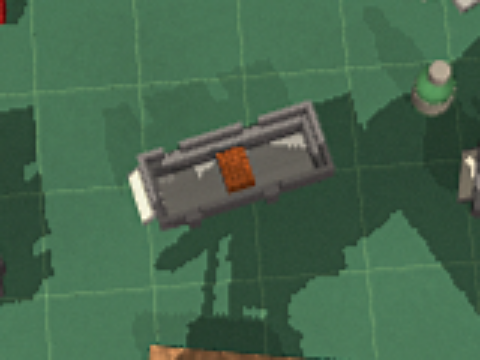

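The coal lies flat on the base floor at crop (235,168). Now the totes, starting with A.

```bash
cat >> ctl.py <<'E'
BASE=(.6297,.0124,1.813)
def carry(name,n,base=BASE,corr=True):
    """n-th tote on the pile; base=(x,y,yaw) of the bottom tote"""
    V=views(); x0,y0,a0=T0[name]
    p=pose(V,(x0,y0),a0,say=name)
    ty=base[2]+pi*n; zt=.0202+.044*n
    k=plan((p[0],p[1],.0202,p[2]),(base[0],base[1],zt,ty))
    top=max(.12,zt+.06)
    pick(p[0],p[1],.0202,p[2]+k,25,hov=max(.15,top),up=top)
    robot.goto(np.array([base[0],base[1],zt+.06]),q(ty+k)); st("over")
    robot.line_to(np.array([base[0],base[1],zt+.025]),v=.1); robot.sleep(.3); st("hover")
    zr=robot.get_obs()["tool_pos"][2]+.03
    return pose(views(f"h{n}"),base[:2],ty,zr=zr,say="held"),k,ty,zt
E
python3 - <<'E'
from ctl import *
h,k,ty,zt=carry("A",1); print(h, "want",BASE, "dyaw",wrap(h[2]-ty))
E
```

```text
A 0 [ 0.61    0.245  -3.0696  0.0523] W0.0620 [-3.5 -3.6 -2.4 -2.7]
A 1 [ 0.6103  0.2454 -3.0769  0.0515] W0.0657 [-3.2 -2.8 -2.8 -3.1]
grasped t24.6 tcp [0.6103 0.2452 0.0205] w0.663 F [0.  0.5 0.9] ff25.0
lifted t25.3 tcp [0.6093 0.245  0.1232] w0.665 F [ 0.3 -0.3 -0.4] ff25.0
over t27.1 tcp [0.6295 0.0128 0.1237] w0.666 F [-0.4  0.2 -1.8] ff25.0
hover t27.9 tcp [0.6301 0.0123 0.0899] w0.662 F [ 0.1  0.4 -1.6] ff25.0
held 0 [ 0.6356 -0.0646 -0.155   0.1223] W0.0138 []
held 1 [ 0.6381 -0.0195 -1.2612  0.1213] W0.0881 []
[ 0.63646609 -0.04958232 -0.52373333  0.12196667] want (0.6297, 0.0124, 1.813) dyaw 0.80485932025646
```

```bash
python3 -c "
import cv2,numpy as np
a=cv2.imread('pics/toph1.png')[110:290,200:420]; b=cv2.imread('pics/sideh1.png')[110:290,240:460]
cv2.imwrite('pics/ch1.png',np.vstack([cv2.resize(x,(366,300)) for x in(a,b)]))"
```

```text
(no output)
```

View pics/ch1.png

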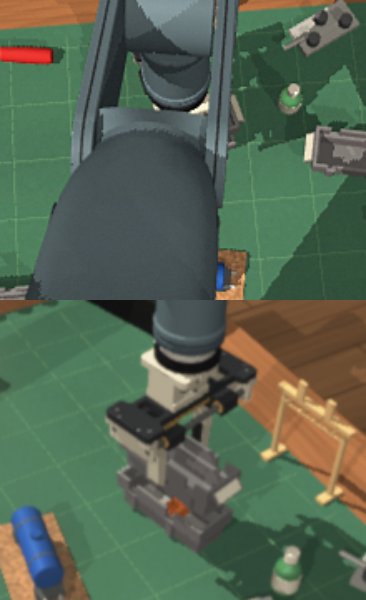

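The hover view shows tote A held level over the base, with its card at the opposite end, crop (228,488). The top camera is blocked by the arm, so I'll lower on the grasp measurement and check afterwards.

```bash
cat >> ctl.py <<'E'
def settle(n,base=BASE):
    zt=.0202+.044*n; ty=base[2]+pi*n
    drop(base[0],base[1],zt+.0005,zt+.12,v=.03)
    robot.goto(np.array([.35,.30,.40]),robot.get_obs()["eef_rot"])
    V=views(f"s{n}")
    r=pose(V,base[:2],ty,zr=.05+.044*n,say="stacked"); print("expect rim",.05+.044*n,"yaw",wrap(ty))
    # tilt check: plane through rim points
    for im,P in V:
        m=(np.hypot(P[...,0]-r[0],P[...,1]-r[1])<.085)&(abs(P[...,2]-.05-.044*n)<.007)
        X=P[m]; s=np.linalg.lstsq(np.c_[X[:,:2]-r[:2],np.ones(len(X))],X[:,2],rcond=None)[0]; print("tilt deg",np.degrees(s[:2]).round(1),"z",s[2].round(4),len(X))
E
python3 -c "
from ctl import *
settle(1)"
```

```text
down t29.1 tcp [0.6298 0.0124 0.0646] w0.665 F [ 0.5 -0.8 -0.5] ff25.0
left t30.4 tcp [0.6291 0.0125 0.1833] w0.997 F [-0.9  0.3 -0.2] ff0.0
stacked 0 [ 0.631   0.0104 -1.3209  0.0964] W0.0631 [-2.6 -2.8 -3.5 -2.8]
stacked 1 [ 0.6311  0.0115 -1.3261  0.0951] W0.0643 [-3.1 -2.5 -3.7 -3.7]
expect rim 0.094 yaw -1.3285926535897943
tilt deg [-0.1  0.5] z 0.0932 413
tilt deg [-0.2  0.2] z 0.0921 583
```

```bash
python3 -c "
from ctl import *
b=(.6303,.0117,1.815)
carry('B',2,b); settle(2,b)"
```

```text
B 0 [ 0.5891 -0.2561  1.3648  0.0527] W0.0630 [-2.5 -2.5 -3.1 -2.7]
B 1 [ 0.5892 -0.2564  1.3686  0.0514] W0.0631 [-1.7 -1.4 -0.8 -1.1]
grasped t36.3 tcp [ 0.5892 -0.2563  0.0204] w0.665 F [-0.4  0.2  2. ] ff25.0
lifted t37.2 tcp [ 0.5884 -0.2557  0.1668] w0.662 F [-0.5  0.9 -1.2] ff25.0
over t38.3 tcp [0.6303 0.0105 0.1678] w0.666 F [ 0.3 -0.  -0.5] ff25.0
hover t39.1 tcp [0.6307 0.0117 0.1339] w0.661 F [ 0.5  0.3 -0.2] ff25.0
held 0 [ 0.6342 -0.0646  3.0534  0.1669] W0.0113 []
held 1 [ 0.639  -0.0205  0.3419  0.1663] W0.0878 []
down t40.2 tcp [0.6304 0.0117 0.1086] w0.666 F [ 0.4 -0.4 -1.5] ff25.0
left t41.6 tcp [0.6298 0.0118 0.2272] w1.004 F [-0.  -1.4 -0.4] ff0.0
stacked 0 [0.6312 0.0112 1.8103 0.1401] W0.0633 [-2.4 -2.6 -2.4 -2.4]
stacked 1 [0.6313 0.0118 1.8173 0.1391] W0.0642 [ 0.9  0.2  0.4 -0.5]
expect rim 0.138 yaw 1.8149999999999995
tilt deg [-0.3 -0.5] z 0.1371 456
tilt deg [-0. -0.] z 0.1361 586
```

```bash
python3 -c "
from ctl import *
b=(.6309,.0115,1.814)
carry('C',3,b); settle(3,b)"
```

```text
C 0 [ 0.403   0.3155 -1.5794  0.0526] W0.0620 [-2.4 -2.1 -2.3 -3.3]
C 1 [ 0.403   0.3167 -1.5827  0.0516] W0.0624 [-1.9 -2.7 -2.5]
grasped t46.1 tcp [0.403  0.316  0.0204] w0.665 F [-0.2 -0.1  2.5] ff25.0
lifted t47.2 tcp [0.4023 0.3155 0.211 ] w0.665 F [-0.3 -0.9 -1.8] ff25.0
over t48.6 tcp [0.6305 0.0127 0.212 ] w0.662 F [ 0.3  0.7 -1.6] ff25.0
hover t49.4 tcp [0.6313 0.0115 0.1779] w0.666 F [ 0.9 -0.1 -0.7] ff25.0
held 0 [ 0.6352  0.0125 -1.5306  0.2095] W0.0408 []
held 1 [ 0.6406 -0.0189 -1.2204  0.21  ] W0.0894 []
down t50.6 tcp [0.631  0.0115 0.1527] w0.663 F [ 1.2 -0.2 -0.1] ff25.0
left t51.9 tcp [0.6304 0.0116 0.2711] w0.999 F [ 0.3 -0.9 -0.3] ff0.0
stacked 0 [ 0.6316  0.0122 -1.3205  0.1843] W0.0634 [-3.1 -3.7 -3.6 -3.7]
stacked 1 [ 0.6316  0.0119 -1.3335  0.1831] W0.0636 [-2.3 -3.3 -1.7 -2.6]
expect rim 0.182 yaw -1.327592653589793
tilt deg [-0.4  0.5] z 0.1812 498
tilt deg [0.1 0.3] z 0.1799 666
```

```bash
python3 -c "
from ctl import *
b=(.6309,.0115,1.814)
carry('D',4,b); settle(4,b)"; python3 -c "
import cv2,numpy as np
a=cv2.imread('pics/tops4.png')[110:330,120:400]; b=cv2.imread('pics/sides4.png')[110:330,200:480]
cv2.imwrite('pics/cs4.png',np.vstack([cv2.resize(x,(382,300)) for x in(a,b)]))"
```

```text
D 0 [ 0.3891 -0.3202  0.112   0.0528] W0.0630 [-3.3 -3.3 -3.8 -3.3]
D 1 [ 0.3895 -0.3197  0.1126  0.0514] W0.0626 [-2.2 -2.4 -1.6 -2.1]
grasped t58.0 tcp [ 0.3893 -0.3201  0.0204] w0.666 F [-1.2  0.6  1.2] ff25.0
lifted t59.4 tcp [ 0.3888 -0.3194  0.255 ] w0.668 F [-0.5 -0.5 -1.4] ff25.0
over t60.9 tcp [0.6307 0.0104 0.256 ] w0.664 F [ 0.2  0.1 -2.1] ff25.0
hover t61.7 tcp [0.6312 0.0115 0.2219] w0.668 F [-0.2 -0.3 -0.1] ff25.0
held 0 [0.6336 0.0073 1.5833 0.2533] W0.0318 []
held 1 [ 6.3160e-01 -6.0000e-04  1.6091e+00  2.5340e-01] W0.0906 []
down t62.9 tcp [0.6309 0.0115 0.1967] w0.668 F [-0.6 -0.1 -1.2] ff25.0
left t64.2 tcp [0.6305 0.0116 0.3151] w0.998 F [-0.6  0.3 -0.1] ff0.0
stacked 0 [0.6322 0.0096 1.8018 0.2281] W0.0636 [-3.1 -3.2 -2.3 -2.9]
stacked 1 [0.6324 0.0099 1.8173 0.2269] W0.0642 [-0.3 -0.1  1.2  0.4]
expect rim 0.22599999999999998 yaw 1.814
tilt deg [ 0.2 -0.4] z 0.225 556
tilt deg [0.1 0. ] z 0.224 665
```

View pics/cs4.png

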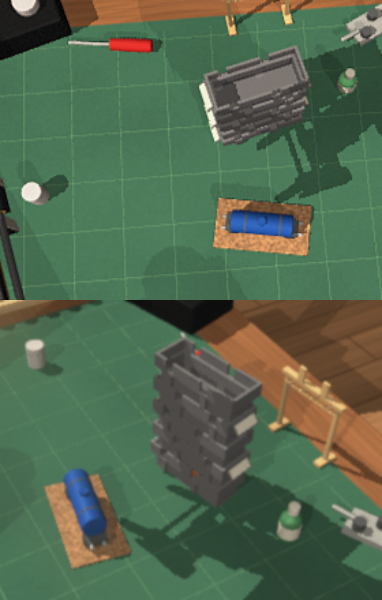

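The pile is five totes, level, with alternating cards at crop (245,424)/(238,468) on this side. Wagon, canister and glue bottle are undisturbed. Next is the canister.

```bash
python3 - <<'E'
from ctl import *
V=views(); print("orange",np.array(coals(V)))
im,P=V[0]; cs=[]
for i,(im,P) in enumerate(V):
    m=(np.hypot(P[...,0]-.522,P[...,1]-.42)<.035)&(P[...,2]>.041); r=rect(P[m][:,:2]); print(r,np.median(P[m][:,2])); cs.append(r[:2]+(np.array([.0022,0]) if i else 0))
c=(cs[0]*2+cs[1])/3
d=(.6316,.0108,.2045,1.81+pi/2); best=None
for h in(0,pi):
    js=robot.solve_ik(np.array(d[:3]),q(d[3]+h))
    if js is not None and (best is None or abs(js[5])<best[0]): best=(abs(js[5]),h)
a=d[3]+best[1]
for da in(0,.4,-.4,.8,-.8):   # canister is round: any heading will do
    if ok((*c,.024,a+da),(*c,.29,a+da),(*d[:2],.29,a)): break
print(c,a,da)
pick(*c,.024,a+da,25,hov=.15,up=.29)
robot.goto(np.array([*d[:2],.29]),q(a)); st("over")
robot.line_to(np.array([*d[:2],.24]),v=.1); robot.sleep(.3); st("hover")
im,P=look("side","k")
m=(np.hypot(P[...,0]-d[0],P[...,1]-d[1])<.03)&(P[...,2]>.20)&(P[...,2]<.255)
E
python3 -c "
import cv2
cv2.imwrite('pics/ck.png',cv2.resize(cv2.imread('pics/sidek.png')[60:300,240:480],(480,480)))"
```

```text
orange []
[ 0.5227  0.4191  0.3092 34.5634 34.204 ] 0.0448624125095706
[ 0.5207  0.4179 -0.7162 34.6035 33.858 ] 0.04488661882672307
[0.52276667 0.4187    ] 6.52238898038469 0
grasped t69.4 tcp [0.5228 0.4188 0.024 ] w0.370 F [0.1 1.2 0.4] ff25.0
lifted t70.9 tcp [0.5223 0.4184 0.2886] w0.373 F [-0.1 -0.9 -1.7] ff25.0
over t72.4 tcp [0.6316 0.0121 0.29  ] w0.373 F [-0.   0.6 -0.7] ff25.0
hover t73.4 tcp [0.6319 0.0107 0.2407] w0.375 F [-0.2  0.1 -1.3] ff25.0
```

View pics/ck.png

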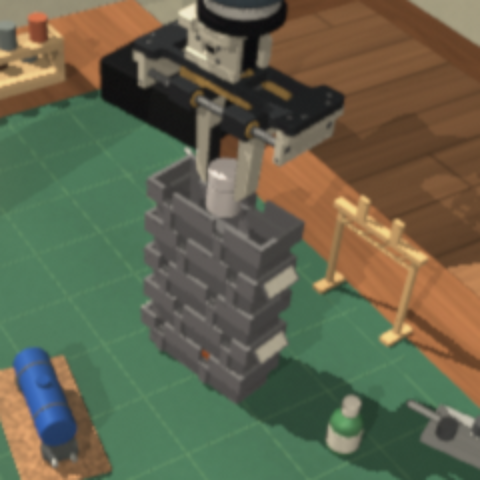

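The canister at crop (223,190) is held upright over the middle of the top tote. Lowering it now.

Run:
```python
from ctl import *
d=np.array([.6316,.0108])
robot.line_to(np.array([*d,.2055]),v=.04); st("down"); 
robot.line_to(np.array([*d,.2042]),v=.02); st("down2"); robot.open(); st("open")
robot.line_to(np.array([*d,.33]),v=.1)
robot.goto(np.array([.35,.30,.40]),robot.get_obs()["eef_rot"]); robot.sleep(.5)
V=views("f"); pose(V,d,1.81,zr=.226,say="top")
for im,P in V:
    m=(np.hypot(P[...,0]-d[0],P[...,1]-d[1])<.035)&(P[...,2]>.205)&(P[...,2]<.24)
    m2=m&(im.min(2)>120); print("can",rect(P[m2][:,:2]) if m2.sum()>5 else m2.sum(),np.percentile(P[m2][:,2],[50,95]))
    T=P[masks(im,P)["blue"]&(P[...,2]>.043)]; print("wagon",rect(T[:,:2]),np.percentile(T[:,2],95))
a=cv2.imread('pics/topf.png')[110:330,120:500]; b=cv2.imread('pics/sidef.png')[110:330,100:480]
cv2.imwrite('pics/cf.png',np.vstack([cv2.resize(x,(518,300)) for x in(a,b)]))
```

```text
down t74.4 tcp [0.6318 0.0107 0.2059] w0.369 F [ 0.2 -0.9 -0.9] ff25.0
down2 t74.7 tcp [0.6316 0.0108 0.2043] w0.366 F [ 0.6  0.1 -0.4] ff25.0
open t75.7 tcp [0.6316 0.0108 0.2042] w0.999 F [-0.2  0.5 -0.7] ff0.0
top 0 [0.632  0.0097 1.8186 0.2277] W0.0628 [-2.5 -2.5 -2.7 -3.1]
top 1 [0.6322 0.0096 1.8053 0.2267] W0.0643 [-0.2 -0.9  1.2 -0.4]
can [6.32400e-01 9.70000e-03 2.94000e-01 6.09406e+01 4.71451e+01] [0.22425005 0.22752765]
wagon [4.329000e-01 2.000000e-02 1.386500e+00 1.076702e+02 3.657260e+01] 0.06388626606999091
can [6.34800e-01 1.43000e-02 1.88800e-01 4.85519e+01 4.24610e+01] [0.22353724 0.22566093]
wagon [4.310000e-01 1.940000e-02 1.410700e+00 1.103549e+02 3.613010e+01] 0.06333074625746686
```

View pics/cf.png

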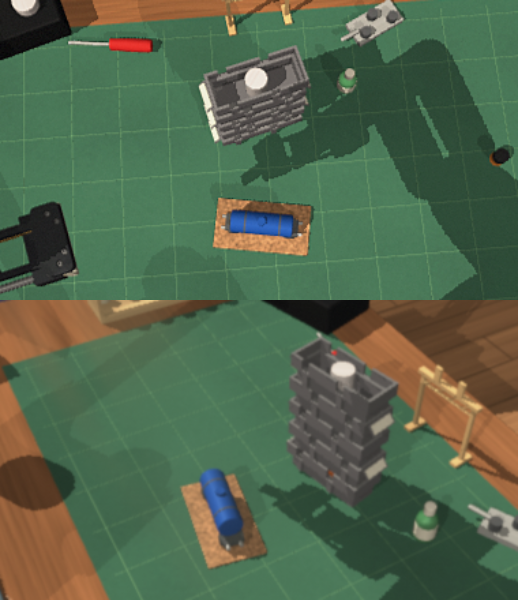

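The canister stands in the top tote at crop (257,79), with its top near 0.224 m. The pile is level, the wagon is upright on the mat and the glue bottle and paint pot look untouched.

```bash
python3 -c "
from station import robot
print(robot.sign_off())"
```

```text
the job is handed in; nothing more can be done
None
```

The job is done and handed in at about 77 s: wagon upright on the mat, the one coal insert in view laid flat in the bottom tote, four totes stacked level with cards alternating, canister in the top tote, and the paint pot and glue bottle left alone.

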